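Load one specimen cup into the CT stage chuck

ROBOT

A 7-joint arm with a two-finger parallel gripper is mounted at the origin on the work surface. World frame = base frame: x ahead of the robot, y to its left, z up, the work surface at z = 0. Lengths are in m, angles in rad, forces in N, time in s.
With the tool pointing down it reaches from about 0.425 to 0.925 m from the base axis. Payload 6.8 kg.
Tool frame: the origin (TCP) lies on the mounting face of the last link; the fingertips stand 173 mm ahead of it and the grasp point (between the pads) lies 155 mm ahead of it; y points along the fingers, x is the direction in which the jaws open and shut, and the axes are right-handed (so a half turn about y gives the same grasp; the last joint's range is limited). The gripper opens to 85 mm and grips with 20 to 120 N. Pads are 22 mm wide; open, the fingers measure 114 mm over their backs; the gripper's body (76 mm by 85 mm) begins 54 mm behind the grasp point. The pads swing forward as they close: fully open they stand 13 mm farther back than shut.
Start: joints at [-1.41, 0.477, 0.022, 1.555, -0.011, 1.109, -0.083], TCP at [0.179, 0.651, 0.405] pointing down, gripper open.
Joint ranges: [-2.96, 2.96], [-0.34, 2.1], [-1.41, 1.46], [0.24, 2.44], [-1.37, 4.51], [0.17, 1.92], [-2.96, 2.96]. Speed limits (rad/s): [2.39, 2.39, 3.14, 3.14, 3.14, 3.14, 3.14].

INTERFACE

Orientations are given as a rotation vector (axis times angle).
In Python, from bench import r gives the robot as it stands.
- The arm moves only by the tool step_arm, never from a script. Its arguments are lists of equal length, an entry for each row: "xyz": the shift along the tool's x, y, z scaled (see below), a list of three; "rotation": the turn, a rotation vector about the tool's x, y, z scaled (see below), a list of three. A call has 1 to 20 rows; each row is the pose to reach, as a shift and turn from the pose measured when the call began, along the tool's axes at that moment; what a row does not reach only later rows make up. The controller multiplies each number of a shift by 30 cm and each number of a turn by 90 degrees. A row lasts 1/8 s, in which the tool goes at most 62.5 mm and 10.7 degrees, less where a joint would pass 70% of its speed; a pose out of reach is approached as far as the arm can. A call with a number of a shift or a turn outside -1 to 1 is refused whole. A call with a gripper value outside its range is refused whole. "grip" is the closure, from 0 (fully open) to 1 (shut), set as the call begins (left out, the last holds). The fingers move at their own pace and stop on an object; "force" is the grip in N (left out, the last holds). Time passes only in rows, so rows that repeat a pose let the fingers close. It gives the time, the measured TCP pose, the force and the opening at its end, in the units of the state.
- r.get_obs(): the state, without advancing time (a new reading comes with each control period).
- r.grab_frame(name): name is "scene" or "top" or "wrist"; returns a dict with "pixels" (384x512x3 uint8, red, green, blue), "fx", "fy", "cx", "cy" (pixels), "position" and "attitude" of the camera in the world; the wrist camera has in their place "mount" (4x4, takes a point from camera to tool coordinates, whose origin is the TCP and whose axes are the tool frame's). Camera axes: x right, y down, z forward; pixel columns grow to the right and rows downward; lengths in m; the calibration is good to about 2 mm. A picture is of the moment at which its call begins: read the wrist's pose just before it. There is no depth.
- r.hand_in(): hands the job in, once; it reports no verdict.
The state is a dict: "clock": time; "joints": joint angles; "qvel": joint speeds; "tau": joint torques, N m; "tcp_pos": TCP position; "orientation": TCP orientation; "contact_force": force on the tool from outside, world axes, zero at the start; "moment": the same for the moment, N m; "grip_width": finger opening in m.
Only numpy, scipy, OpenCV 4.12 (cv2) and the standard library are available. Lean on these libraries where they do the work, as an engineer would, in place of code of your own. Each camera call takes 0.05 s, during which the arm holds its last target.

TASK

Take only the top cup off the stack of nested yellow cups and stand it upright on the face of the rotary stage's chuck, in the middle between its three open jaws. The other yellow cups must stay in their stack, the stack of white cups must be left alone, and the cup must be set down, not dropped.

Things in the scene. Friction and masses are not known exactly. Their poses are not given: they have to be found in the camera images.
- yellow_top: Top of 3 nested yellow plastic cups in a stack on the table. Rigid open cup, 70 mm high, 28 to 56 g, wall 3 mm: foot 44 mm across, 47 mm at 28 mm up; there a level shoulder steps out to a wide band, 56 mm across, 58 at the rim. Origin: centre of the foot's underside, 84 mm above the table at the start; z up through the mouth. Only its wide band (28 to 70 mm up) shows above the cup below.
- yellow_next: Second yellow cup, directly below the top one, same shape and origin; it starts with its origin 42 mm above the table, rim at 112 mm, and stands in a third yellow cup. The top cup's shoulder rests on its rim, and the top cup's foot hangs 28 mm deep in it with about 2.5 mm of play. It must stay.
- chuck_seat (a point): Centre of the flat round steel chuck face (124 mm across, z up) on top of the rotary stage, 75 mm above the table; fixed, does not turn. Three bright jaws, 10 mm high and 18 mm wide, stand on the face 120 degrees apart and start 36 mm from this point, leaving a clear circle 72 mm across. Below: round aluminium turntable, 180 mm square base plate.
- white_top: Upper of two nested white cups, same shape and nesting as the yellow ones, in another stack on the table, at least 140 mm from the yellow stack between centres. Origin: centre of its foot's underside, 42 mm above the table; rim at 112 mm. Leave alone.
There are look-alikes about, which are no part of the job. What is shaped like the yellow_top but green is not meant. What is shaped like the yellow_next but blue is not meant.

How it is judged:
By the outcome, as a careful person would: the job done as asked, in the order asked, and still so for the second after the job is handed in, with the robot touching nothing.
It also fails if it takes over 38 s, if anything falls off the work surface, if the arm or the gripper's body presses on something with over 40 N, if the wrist force passes 120 N, or if a joint passes its speed limit or range.

## Working session

There is one attempt and no reset: what is moved stays moved. The work goes in short steps, Python scripts to look and compute and a tool call to move; the robot and the scene stay as the last step left them, time stands still between calls to the robot, and variables do not carry over. Pictures are saved under pics/ and viewed, and the job is handed in when it is done.

Besides the shell and the picture viewer there is one more tool, called after "Request:" in YAML: its name, and indented under it one key for each argument. step_arm: Moves the arm, as the interface text tells. Its arguments: {"type":"object","properties":{"xyz":{"type":"array"},"rotation":{"type":"array"},"grip":{"type":"number"},"force":{"type":"number"}},"required":["xyz","rotation"]}

```bash
mkdir -p pics; ls; python3 - <<'E'
from bench import r
import cv2,numpy as np
o=r.get_obs(); print({k:np.round(v,4).tolist() for k,v in o.items()})
for n in("scene","top","wrist"):
    f=r.grab_frame(n); cv2.imwrite(f"pics/{n}0.png",f["pixels"][:,:,::-1]); np.save(f"{n}0.npy",f,allow_pickle=True)
    print(n,{k:np.round(v,4).tolist() for k,v in f.items() if k!="pixels"})
E
```

```text
pics
{'clock': 0.0, 'joints': [-1.4101, 0.4778, 0.0223, 1.5564, -0.0115, 1.1093, -0.0831], 'qvel': [-0.0008, -0.0003, -0.0006, 0.0003, -0.0005, -0.0001, 0.0002], 'tau': [0.0006, -59.6448, 1.6084, -28.1202, 0.0125, 0.0094, 0.0], 'tcp_pos': [0.1791, 0.6505, 0.4037], 'orientation': [-1.3256, -1.008, 1.0103], 'contact_force': [-0.3522, 0.4269, 0.5083], 'moment': [-0.0153, 0.0056, 0.0127], 'grip_width': 0.0852}
scene {'fx': 452.3265, 'fy': 452.3265, 'cx': 251.3626, 'cy': 189.3651, 'position': [1.1684, 0.4143, 0.8504], 'attitude': [-1.2917, -2.2787, 0.8871]}
top {'fx': 478.2138, 'fy': 478.2138, 'cx': 258.6584, 'cy': 196.5246, 'position': [0.4046, 0.0668, 1.2349], 'attitude': [-2.1269, 2.1901, -0.1223]}
wrist {'fx': 266.3703, 'fy': 266.3703, 'cx': 258.8691, 'cy': 193.0528, 'mount': [[1.0, 0.0008, 0.0003, 0.0], [-0.0001, -0.2931, 0.9561, 0.0294], [0.0008, -0.9561, -0.2931, 0.0748], [0.0, 0.0, 0.0, 1.0]]}
```

View pics/scene0.png

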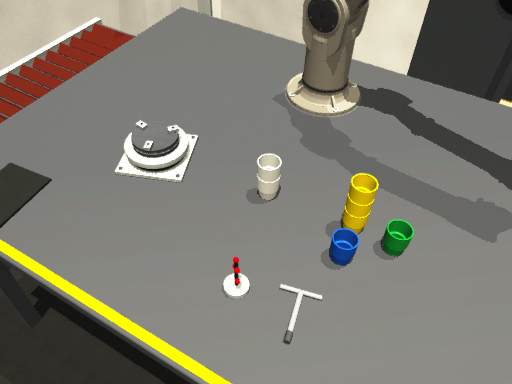

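View pics/top0.png

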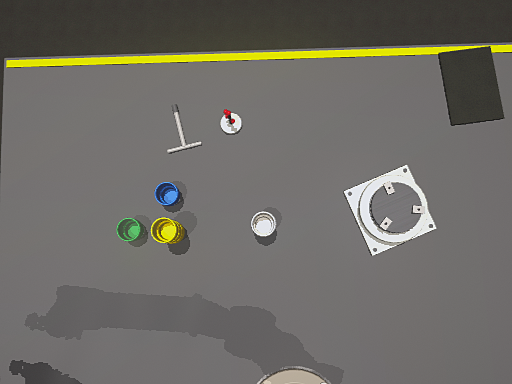

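View pics/wrist0.png

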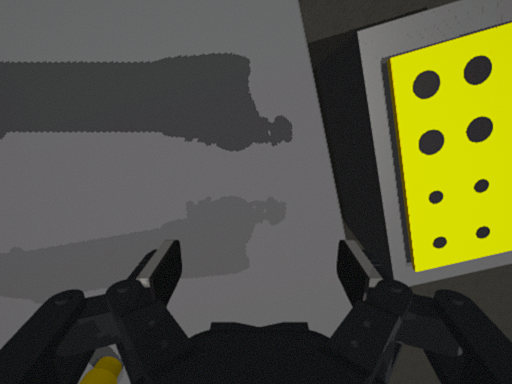

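```bash
python3 -c "
from scipy.spatial.transform import Rotation as R
print(R.from_rotvec([-1.3256,-1.008,1.0103]).as_matrix().round(3))
print(R.from_rotvec([-2.1269,2.1901,-.1223]).as_matrix().round(3))"
```

```text
[[ 0.266 -0.    -0.964]
 [ 0.964 -0.002  0.266]
 [-0.002 -1.    -0.   ]]
[[-0.029 -0.993  0.117]
 [-1.     0.029  0.003]
 [-0.006 -0.117 -0.993]]
```

```bash
python3 - <<'E'
import cv2,numpy as np
t=cv2.imread("pics/top0.png");s=cv2.imread("pics/scene0.png")
a=cv2.resize(t[170:270,100:300],(800,400),interpolation=cv2.INTER_CUBIC)
b=cv2.resize(t[155:265,335:445],(400,400),interpolation=cv2.INTER_CUBIC)
c=cv2.resize(s[110:190,110:210],(400,320),interpolation=cv2.INTER_CUBIC)
d=cv2.resize(s[165:245,330:430],(400,320),interpolation=cv2.INTER_CUBIC)
cv2.imwrite("pics/cropA.png",a)
cv2.imwrite("pics/cropB.png",np.hstack([b,np.vstack([d,np.zeros((80,400,3),np.uint8)])]))
E
```

```text
(no output)
```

View pics/cropA.png

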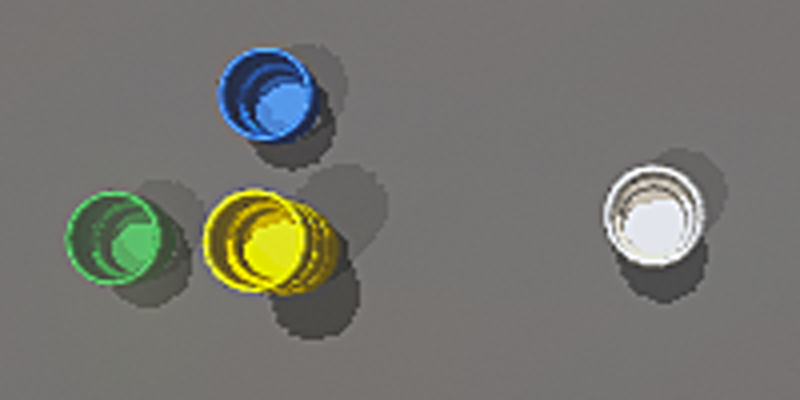

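View pics/cropB.png

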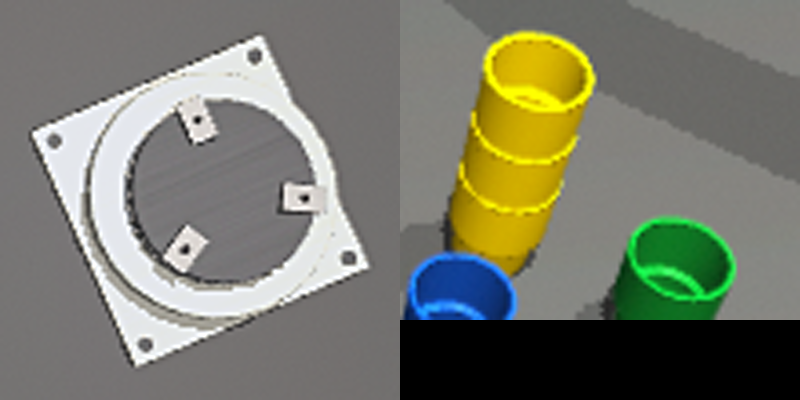

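```bash
cat > h.py <<'E'
import cv2,numpy as np
from scipy.spatial.transform import Rotation as R
def ray(f,uv):
    d=np.array([(uv[0]-f["cx"])/f["fx"],(uv[1]-f["cy"])/f["fy"],1.])
    return np.array(f["position"]),R.from_rotvec(f["attitude"]).as_matrix()@d
def onplane(f,uv,z):
    p,d=ray(f,uv); return p+d*(z-p[2])/d[2]
def circ(P):  # lsq circle fit on plane points
    P=np.asarray(P);A=np.c_[2*P[:,:2],np.ones(len(P))]
    c=np.linalg.lstsq(A,(P[:,:2]**2).sum(1),rcond=None)[0]
    rr=np.sqrt(c[2]+c[0]**2+c[1]**2); return c[:2],rr,np.abs(np.hypot(*(P[:,:2]-c[:2]).T)-rr).max()
E
python3 - <<'E'
from h import *
t=np.load("top0.npy",allow_pickle=True).item();s=np.load("scene0.npy",allow_pickle=True).item()
def ymask(f):
    h=cv2.cvtColor(f["pixels"],cv2.COLOR_RGB2HSV); return cv2.inRange(h,(22,150,60),(35,255,255))
for n,f,box in(("top",t,(140,205,190,255)),("scene",s,(330,165,400,240))):
    m=np.zeros_like(ymask(f));x0,y0,x1,y1=box;m[y0:y1,x0:x1]=ymask(f)[y0:y1,x0:x1]
    c=max(cv2.findContours(m,0,cv2.CHAIN_APPROX_NONE)[0],key=cv2.contourArea)[:,0]
    x,y,w,h=cv2.boundingRect(c);print(n,(x,y,w,h))
    if n=="top": c=c[c[:,0]<x+12]
    else: c=c[c[:,1]<y+8]
    P=np.array([onplane(f,p,0.154) for p in c]); print(circ(P))
# chuck: jaws in top and dark disc
def jaws(f,box):
    x0,y0,x1,y1=box; g=cv2.cvtColor(f["pixels"],cv2.COLOR_RGB2GRAY)
    for row in g[y0:y1:4,x0:x1:4]: print(' '.join('%3d'%v for v in row))
jaws(t,(360,175,436,250))
# rough disc from top: face ~ crop(225,190)/400*110
for uv in((389.5,188),(418.5,209.5),(386,223.5)): print(onplane(t,uv,.085).round(4))
print(onplane(t,(335+222/400*110,155+190/400*110),.075))
E
```

```text
top (151, 217, 33, 27)
(array([0.4634443 , 0.28762375]), np.float64(0.02795502897005299), np.float64(0.0018324754329595953))
scene (342, 173, 37, 61)
(array([0.46125568, 0.28878579]), np.float64(0.028358152072636676), np.float64(0.0017595259490520015))
117 116 117 117 116  94 228 209 229 224 193 231 230 147 114 114 112 112 112
117 117 111 243 193 232 231 231 231 231 231 231 231 237 112 113 113 113 112
 83 244 231 234 231 231 141 216 100 104 105 196 234 231 114 114 114 113 113
231 238 235 231 232 153  58 113 237 116 117 115 111 243 232  99 113 112 113
232 216 231 232  72 118 122 222 220 117 116 119 118 117 239 235 110 113 113
247 233 231 147 117 118 120 119 121 119 120 118 115 115 115 233 191 113 112
141 231 233  84 121 120 122 116 123 116 118 117 119 118 117 173 235 111 112
223 231 245 119 117 119 120 114 116 119 119 118 116 121 116 106 231 104 113
238 231 249 118 123 118 120 121 119 118 117 117 119  45 214 216 195 119 113
225 230 247 117 115 120 119 119 119 118 120 119 118  73 216 218 205 188 113
134 231 234  50 119 120 119 118 120 119 122 119 117 116 119  94 231 232 108
108 232 231  75 122 120 180 226 116 121 118 119 120 116 115 234 230 231 169
181 239 231 240  89  90 142 215 114 119 121 117 114 116 136 231 226 236 244
244 124 234 230 248  73 215 129 118 118 117 119 117 109 232 231 231 243 125
 68 171  80 232 232 157 180  56 122 120 121  93 243 231 230 230 233 250 107
119 239 173 100 239 231 230 237 242 242 234 232 230 232 235 127 111 113 112
118  62 230 240 165 120 239 232 230 231 231 236 220 106 112 113 113 113 112
118 118 237 230 232 244 157 160 157 164 196 110 116 115 114 114 114 113 113
117 117 101 234 241 230 230 238 130 113 114 114 114 115 114 114 114 112 112
[ 0.5519 -0.2475  0.085 ]
[ 0.4977 -0.314   0.085 ]
[ 0.4663 -0.2339  0.085 ]
[ 0.50556248 -0.26325262  0.075     ]
```

```bash
python3 - <<'E'
from h import *
t=np.load("top0.npy",allow_pickle=True).item();s=np.load("scene0.npy",allow_pickle=True).item()
for n,f,(x0,y0,x1,y1) in(("top",t,(372,180,428,235)),("scene",s,(130,115,185,155))):
    p=f["pixels"].astype(int); d=p[...,0]-p[...,2]; g=p.mean(2)
    m=((g>150)&(d>3)).astype(np.uint8); k=np.zeros_like(m);k[y0:y1,x0:x1]=m[y0:y1,x0:x1]
    nn,l,st,ce=cv2.connectedComponentsWithStats(k)
    J=[]
    for i in range(1,nn):
        if st[i,4]>12: q=onplane(f,ce[i],.085);J.append(q);print(n,st[i],ce[i].round(1),q.round(4))
    if len(J)==3: print(circ(J))
    # dark disc
    g8=g.astype(np.uint8); dm=np.zeros_like(m); dm[y0-5:y1+10,x0-10:x1+10]=(g8[y0-5:y1+10,x0-10:x1+10]<135)
    nn,l,st,ce=cv2.connectedComponentsWithStats(dm,connectivity=4)
    cen=(396,207) if n=="top" else (156,138)
    L=(l==l[cen[1],cen[0]]).astype(np.uint8); c=max(cv2.findContours(L,0,cv2.CHAIN_APPROX_NONE)[0],key=cv2.contourArea)
    c=cv2.convexHull(c)[:,0]; P=np.array([onplane(f,q,.075) for q in c]); print(n,"disc",circ(P),P.min(0),P.max(0))
    v=cv2.resize(f["pixels"][y0-10:y1+10,x0-15:x1+15,::-1],None,fx=6,fy=6,interpolation=cv2.INTER_NEAREST)
    cv2.imwrite(f"pics/chuck_{n}.png",v)
E
```

```text
top [374 181  22  14  94] [387.3 186.9] [ 0.5548 -0.2425  0.085 ]
top [420 198   8  20  30] [425.3 210. ] [ 0.4961 -0.3304  0.085 ]
top [413 205  12   9  75] [418.3 208.8] [ 0.4993 -0.3136  0.085 ]
top [380 218  12  12  74] [385.5 223. ] [ 0.4676 -0.2328  0.085 ]
top [373 222  25  13  47] [384.3 230.9] [ 0.4487 -0.2287  0.085 ]
top disc (array([ 0.5048444 , -0.26080909]), np.float64(0.06268082172041828), np.float64(0.001968815732419388)) [ 0.44515499 -0.32431308  0.075     ] [ 0.56745049 -0.19722432  0.075     ]
scene [135 120  13   8  46] [140.9 123.5] [ 0.4959 -0.3133  0.085 ]
scene [167 124  18  31  92] [175.3 133. ] [ 0.4793 -0.2119  0.085 ]
scene [130 132   9  23  43] [132.7 146.3] [ 0.5772 -0.2714  0.085 ]
scene [143 140  10   9  55] [147.6 143.8] [ 0.55   -0.2459  0.085 ]
scene disc (array([ 0.48413783, -0.293682  ]), np.float64(0.12483873814422745), np.float64(0.011212286758228482)) [ 0.36359362 -0.41078129  0.075     ] [ 0.61934616 -0.1779213   0.075     ]
```

View pics/chuck_scene.png

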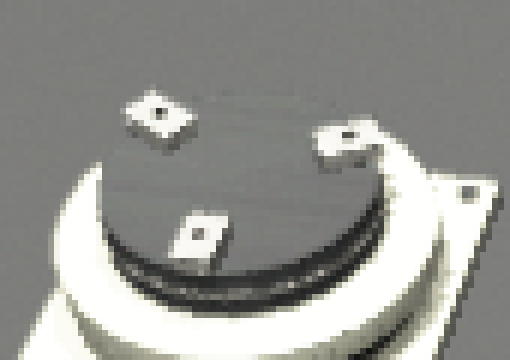

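```bash
python3 - <<'E'
from h import *
t=np.load("top0.npy",allow_pickle=True).item();s=np.load("scene0.npy",allow_pickle=True).item()
for f,U in((t,[(388.8,187.6),(418.2,209.1),(385.5,223.1)]),(s,[(147.5,143.6),(141,123.2),(172.5,127)])):
    J=np.array([onplane(f,u,.085) for u in U]);print(J.round(4).tolist(),circ(J),J.mean(0))
    # also jaws subpixel
E
```

```text
[[0.5529, -0.2459, 0.085], [0.4987, -0.3134, 0.085], [0.4673, -0.2327, 0.085]] (array([ 0.50632751, -0.26395382]), np.float64(0.05000483452068441), np.float64(1.6653345369377348e-15)) [ 0.50628835 -0.26399102  0.085     ]
[[0.5496, -0.2465, 0.085], [0.4947, -0.3139, 0.085], [0.4636, -0.2329, 0.085]] (array([ 0.5027268, -0.2643647]), np.float64(0.050176200243157235), np.float64(2.7547408798511697e-15)) [ 0.50264715 -0.26444876  0.085     ]
```

```bash
cat >> h.py <<'E'
def cmd(o,target,Rt=None):
    M=R.from_rotvec(o["orientation"]); d=M.inv().apply(np.array(target)-o["tcp_pos"])
    out=(d/0.3).round(4)
    if Rt is not None: return out,((M.inv()*Rt).as_rotvec()/(np.pi/2)).round(4)
    return out
E
python3 - <<'E'
from h import *
from bench import r
o=r.get_obs();print(cmd(o,[.4625,.288,.404]))
E
```

```text
[-0.9145  0.0013 -1.2314]
```

Request:
step_arm:
  xyz:
    - [-0.1,0,-0.13]
    - [-0.2,0,-0.27]
    - [-0.3,0,-0.4]
    - [-0.4,0,-0.53]
    - [-0.45,0,-0.6]
    - [-0.45,0,-0.6]
  rotation:
    - [0,0,0]
    - [0,0,0]
    - [0,0,0]
    - [0,0,0]
    - [0,0,0]
    - [0,0,0]
  grip: 0
  force: 25

```text
clock: 0.9
tcp_pos: [0.3187, 0.4707, 0.4041]
orientation: [-1.328, -1.005, 1.007]
contact_force: [0.0, 0.6, 0.1]
grip_width: 0.0857
```

```bash
python3 - <<'E'
from h import *
from bench import r
o=r.get_obs();print(o["clock"],o["tcp_pos"],o["joints"],cmd(o,[.4625,.288,.404],R.from_rotvec([-1.3256,-1.008,1.0103])))
E
```

```text
0.9 [0.31865881 0.47067903 0.40413988] [-1.14708772  0.30261325  0.07569988  1.81971681 -0.02496812  1.02209057
  0.23586111] (array([-0.457 ,  0.0019, -0.626 ]), array([ 0.0005, -0.0028, -0.0002]))
```

Possible mix-ups for the target, by top-view pixel:
- Green cup: (128,230).
- Blue cup: (167,194).
- White stack: (263,225).
- Lower yellow cups: the crescent to the right at (180,233).

I choose the topmost yellow rim at (163.7,230), which is (363,185) in the scene view. The close crop confirms it: three yellow bands, with the rim at 154 mm measuring 58 mm across.

Request:
step_arm:
  xyz:
    - [-0.1,0,-0.13]
    - [-0.2,0,-0.27]
    - [-0.3,0,-0.41]
    - [-0.4,0,-0.54]
    - [-0.457,0,-0.626]
    - [-0.457,0,-0.626]
    - [-0.457,0.1,-0.626]
    - [-0.457,0.1,-0.626]
  rotation:
    - [0,0,0]
    - [0,0,0]
    - [0,0,0]
    - [0,0,0]
    - [0,0,0]
    - [0,0,0]
    - [0,0,0]
    - [0,0,0]

```text
clock: 1.9
tcp_pos: [0.4607, 0.2895, 0.3727]
orientation: [-1.326, -1.003, 1.013]
contact_force: [-0.6, 0.3, 0.2]
grip_width: 0.0855
```

```bash
python3 - <<'E'
from h import *
from bench import r
o=r.get_obs();f=r.grab_frame("wrist");cv2.imwrite("pics/w1.png",f["pixels"][:,:,::-1])
M=R.from_rotvec(o["orientation"]).as_matrix()
f["position"]=M@f["mount"][:3,3]+o["tcp_pos"];f["attitude"]=R.from_matrix(M@f["mount"][:3,:3]).as_rotvec()
np.save("w1.npy",f,allow_pickle=True)
C=R.from_rotvec(f["attitude"]).as_matrix()
for p in([.4625,.288,.154],):
    q=C.T@(np.array(p)-f["position"]);print(q[0]/q[2]*f["fx"]+f["cx"],q[1]/q[2]*f["fy"]+f["cy"])
print(o["clock"],o["tcp_pos"],M.round(3),cmd(o,[.4625,.288,.404]))
E
```

```text
258.97812826962354 217.29463339184184
1.9 [0.46073917 0.28948856 0.37270299] [[ 0.267 -0.004 -0.964]
 [ 0.964 -0.004  0.267]
 [-0.005 -1.     0.002]] [-0.0038 -0.1043 -0.0067]
```

View pics/w1.png

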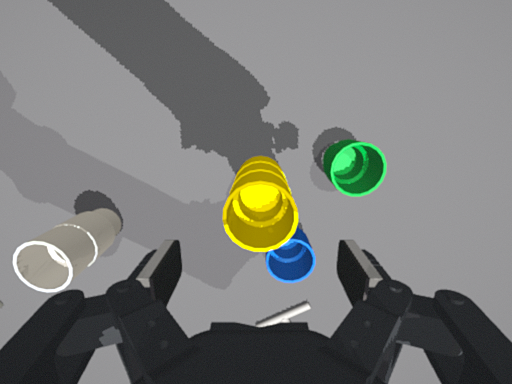

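```bash
python3 - <<'E'
from h import *
f=np.load("w1.npy",allow_pickle=True).item()
h=cv2.cvtColor(f["pixels"],cv2.COLOR_RGB2HSV); m=cv2.inRange(h,(22,150,60),(35,255,255))
c=max(cv2.findContours(m,0,cv2.CHAIN_APPROX_NONE)[0],key=cv2.contourArea)[:,0]
c=c[c[:,1]>213]; P=[onplane(f,p,.154) for p in c]; print(cv2.boundingRect(c),circ(P))
from bench import r
o=r.get_obs()
k,_,_=circ(P)
for z in (.29,): print(cmd(o,[k[0],k[1],z]),cmd(o,[.4625,.288,z],R.from_rotvec([-1.3256,-1.008,1.0103])))
E
```

```text
(223, 214, 76, 38) (array([0.46278293, 0.28857091]), np.float64(0.028508311474751937), np.float64(0.001241577724316923))
[-0.0009  0.28   -0.0057] (array([-0.0029,  0.28  , -0.0053]), array([-0.0007, -0.0011, -0.0011]))
```

The wrist picture puts the top yellow rim at about (260,214), midway between the pads. Cast onto z = 0.154 that is (0.4628, 0.2886), within 2 mm of both fixed cameras. Green at (357,168) and blue at (290,258) are low and clear of the fingers. Descending now.

Request:
step_arm:
  xyz:
    - [-0.001,0.07,-0.006]
    - [-0.001,0.14,-0.006]
    - [-0.001,0.2,-0.006]
    - [-0.001,0.25,-0.006]
    - [-0.001,0.28,-0.006]
    - [-0.001,0.28,-0.006]
    - [-0.001,0.28,-0.006]
  rotation:
    - [0,0,0]
    - [0,0,0]
    - [0,0,0]
    - [0,0,0]
    - [0,0,0]
    - [0,0,0]
    - [0,0,0]

```text
clock: 2.82
tcp_pos: [0.4631, 0.2887, 0.2906]
orientation: [-1.326, -1.006, 1.01]
contact_force: [0.8, -1.0, -0.7]
grip_width: 0.0855
```

```bash
python3 - <<'E'
from h import *
from bench import r
o=r.get_obs();f=r.grab_frame("wrist");g=r.grab_frame("scene")
a=f["pixels"][:,:,::-1];b=cv2.resize(g["pixels"][140:260,300:440,::-1],(448,384),interpolation=cv2.INTER_CUBIC)
cv2.imwrite("pics/w2.png",cv2.resize(np.hstack([a,b]),None,fx=.8,fy=.8))
print(cmd(o,[.4628,.2884,.290]))
E
```

```text
[-0.0012  0.002   0.0007]
```

View pics/w2.png

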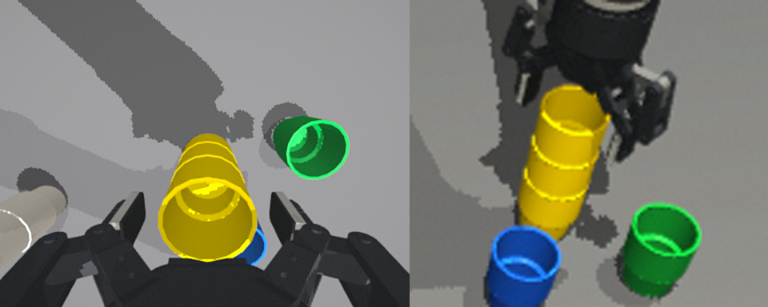

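The picture shows the fingers straddling the top band, with the rim at about (208,219) between pads at (128,222) and (287,222). In the scene view the finger tips are level with the top band. Closing gently.

Request:
step_arm:
  xyz:
    - [0,0,0]
    - [0,0,0]
    - [0,0,0]
    - [0,0,0]
    - [0,0,0]
    - [0,0,0]
    - [0,0,0]
    - [0,0,0]
  rotation:
    - [0,0,0]
    - [0,0,0]
    - [0,0,0]
    - [0,0,0]
    - [0,0,0]
    - [0,0,0]
    - [0,0,0]
    - [0,0,0]
  grip: 1
  force: 25

```text
clock: 3.92
tcp_pos: [0.4634, 0.2887, 0.2913]
orientation: [-1.327, -1.006, 1.009]
contact_force: [-0.9, -0.3, 5.6]
grip_width: 0.0581
```

```bash
python3 - <<'E'
from h import *
from bench import r
o=r.get_obs();f=r.grab_frame("wrist");g=r.grab_frame("scene")
a=f["pixels"][:,:,::-1];b=cv2.resize(g["pixels"][140:260,300:440,::-1],(448,384),interpolation=cv2.INTER_CUBIC)
cv2.imwrite("pics/w3.png",cv2.resize(np.hstack([a,b]),None,fx=.8,fy=.8))
print(o["contact_force"],o["tcp_pos"],cmd(o,[.4628,.2884,.290]))
E
```

```text
[-0.85919765 -0.29993651  5.60402693] [0.46337567 0.2886515  0.29127447] [-0.0013  0.0043  0.0016]
```

View pics/w3.png

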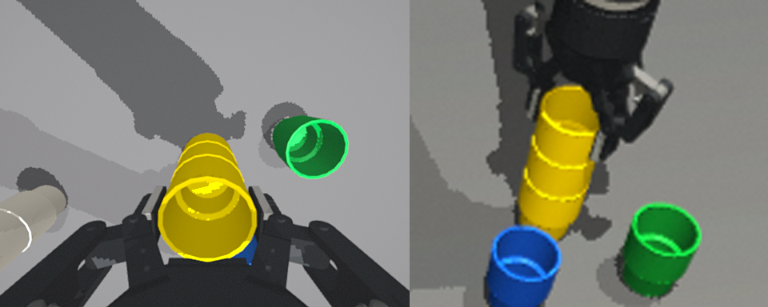

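Gripped at 58.1 mm, which matches the band. Lifting slowly and straight up.

Request:
step_arm:
  xyz:
    - [0,-0.015,0]
    - [0,-0.03,0]
    - [0,-0.05,0]
    - [0,-0.07,0]
    - [0,-0.09,0]
    - [0,-0.11,0]
    - [0,-0.14,0]
    - [0,-0.14,0]
  rotation:
    - [0,0,0]
    - [0,0,0]
    - [0,0,0]
    - [0,0,0]
    - [0,0,0]
    - [0,0,0]
    - [0,0,0]
    - [0,0,0]

```text
clock: 5.03
tcp_pos: [0.4636, 0.2889, 0.3342]
orientation: [-1.326, -1.008, 1.007]
contact_force: [0.6, 0.9, 0.3]
grip_width: 0.0577
```

```bash
python3 - <<'E'
from h import *
from bench import r
o=r.get_obs();f=r.grab_frame("wrist");g=r.grab_frame("scene")
a=f["pixels"][:,:,::-1];b=cv2.resize(g["pixels"][120:260,290:440,::-1],(411,384),interpolation=cv2.INTER_CUBIC)
cv2.imwrite("pics/w4.png",cv2.resize(np.hstack([a,b]),None,fx=.8,fy=.8))
print(o["contact_force"],o["tcp_pos"])
E
```

```text
[0.62438954 0.94423353 0.29738936] [0.46363366 0.28889808 0.33415771]
```

View pics/w4.png

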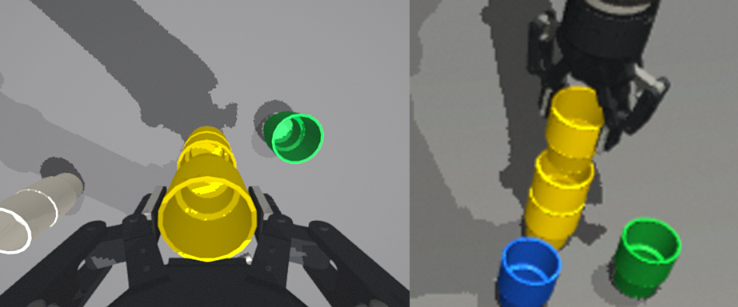

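Only the top cup came up; the scene view shows two yellow bands still in the stack. Raising it and carrying it over.

Request:
step_arm:
  xyz:
    - [0,-0.08,0]
    - [0,-0.18,0]
    - [0,-0.28,0]
    - [-0.1,-0.28,-0.035]
    - [-0.22,-0.28,-0.08]
    - [-0.36,-0.28,-0.13]
    - [-0.5,-0.28,-0.18]
    - [-0.64,-0.28,-0.23]
    - [-0.76,-0.28,-0.27]
    - [-0.85,-0.28,-0.3]
    - [-0.9,-0.28,-0.315]
    - [-0.9,-0.28,-0.315]
  rotation:
    - [0,0,0]
    - [0,0,0]
    - [0,0,0]
    - [0,0,0]
    - [0,0,0]
    - [0,0,0]
    - [0,0,0]
    - [0,0,0]
    - [0,0,0]
    - [0,0,0]
    - [0,0,0]
    - [0,0,0]

```text
clock: 6.62
tcp_pos: [0.4821, 0.0029, 0.4177]
orientation: [-1.327, -1.005, 1.008]
contact_force: [0.1, 0.5, -1.1]
grip_width: 0.0578
```

```bash
python3 - <<'E'
from h import *
from bench import r
o=r.get_obs()
print(o["contact_force"],o["tcp_pos"],o["joints"].round(2) if hasattr(o["joints"],"round") else o["joints"],cmd(o,[.505,-.264,.40],R.from_rotvec([-1.3256,-1.008,1.0103])))
E
```

```text
[ 0.07843594  0.47377    -1.11659344] [0.48212566 0.0029453  0.41765793] [-0.47  0.14  0.37  2.01 -0.06  1.    1.23] (array([-0.8364,  0.0603, -0.3129]), array([-0.0001, -0.0023,  0.    ]))
```

Request:
step_arm:
  xyz:
    - [-0.1,0,-0.04]
    - [-0.22,0,-0.08]
    - [-0.36,0,-0.13]
    - [-0.5,0,-0.19]
    - [-0.64,0,-0.24]
    - [-0.74,0,-0.28]
    - [-0.81,0.03,-0.305]
    - [-0.836,0.06,-0.313]
    - [-0.836,0.06,-0.313]
    - [-0.836,0.06,-0.313]
  rotation:
    - [0,0,0]
    - [0,0,0]
    - [0,0,0]
    - [0,0,0]
    - [0,0,0]
    - [0,0,0]
    - [0,0,0]
    - [0,0,0]
    - [0,0,0]
    - [0,0,0]

```text
clock: 7.88
tcp_pos: [0.5056, -0.2625, 0.4001]
orientation: [-1.325, -1.007, 1.009]
contact_force: [-1.1, 0.1, -0.1]
grip_width: 0.0581
```

```bash
cat > look.py <<'E'
import sys
from h import *
from bench import r
n=sys.argv[1]
o=r.get_obs();f=r.grab_frame("wrist");g=r.grab_frame("scene");t=r.grab_frame("top")
np.save(f"{n}.npy",dict(o=o,f=f,g=g,t=t),allow_pickle=True)
a=f["pixels"][:,:,::-1];b=cv2.resize(g["pixels"][60:190,85:225,::-1],(413,384),interpolation=cv2.INTER_CUBIC)
cv2.imwrite(f"pics/{n}.png",cv2.resize(np.hstack([a,b]),None,fx=.8,fy=.8))
print(o["clock"],o["contact_force"],o["tcp_pos"],o["grip_width"],cmd(o,[.505,-.264,.40],R.from_rotvec([-1.3256,-1.008,1.0103])),R.from_rotvec(o["orientation"]).as_matrix()[:,1].round(4))
E
python3 look.py w5
```

```text
7.875 [-1.13831012  0.07842669 -0.07838048] [ 0.50556552 -0.26245957  0.40006097] 0.05814474178879067 (array([-0.0055,  0.0002,  0.0004]), array([-0.0003, -0.0011,  0.0005])) [-6.e-04 -9.e-04 -1.e+00]
```

View pics/w5.png

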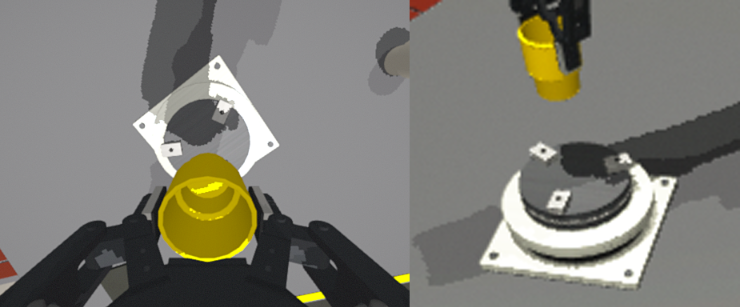

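```bash
python3 - <<'E'
from h import *
D=np.load("w5.npy",allow_pickle=True).item();f=D["f"];o=D["o"]
M=R.from_rotvec(o["orientation"]).as_matrix()
f["position"]=M@f["mount"][:3,3]+o["tcp_pos"];f["attitude"]=R.from_matrix(M@f["mount"][:3,:3]).as_rotvec()
for u in((171,149.5),(221,112)): print(onplane(f,(u[0]/.8,u[1]/.8),.085))
h=cv2.cvtColor(f["pixels"],cv2.COLOR_RGB2HSV); m=cv2.inRange(h,(22,150,60),(35,255,255))
m[:240]=0;m[:,330:]=0;m[:,:190]=0
c=max(cv2.findContours(m,0,cv2.CHAIN_APPROX_NONE)[0],key=cv2.contourArea)[:,0]
c=c[c[:,1]>265];c=c[c[:,1]<320]
for z in (.257,.262,.267): print(z,circ([onplane(f,p,z) for p in c]))
E
```

```text
[ 0.49741949 -0.31255755  0.085     ]
[ 0.46608821 -0.23269763  0.085     ]
0.257 (array([ 0.50828246, -0.26317184]), np.float64(0.030573963626126164), np.float64(0.0006737131823218966))
0.262 (array([ 0.50499307, -0.26226136]), np.float64(0.029229061292722004), np.float64(0.0006440775602584783))
0.267 (array([ 0.50170368, -0.26135089]), np.float64(0.027884158959324445), np.float64(0.0006144419382001984))
```

Request:
step_arm:
  xyz:
    - [-0.005,0.08,0]
    - [-0.005,0.16,0]
    - [-0.005,0.24,0]
    - [-0.005,0.3,0]
    - [-0.005,0.34,0]
    - [-0.005,0.34,0]
  rotation:
    - [0,0,0]
    - [0,0,0]
    - [0,0,0]
    - [0,0,0]
    - [0,0,0]
    - [0,0,0]

```text
clock: 8.78
tcp_pos: [0.5049, -0.2644, 0.2979]
orientation: [-1.325, -1.006, 1.009]
contact_force: [-0.5, 0.1, 0.4]
grip_width: 0.058
```

```bash
python3 look.py w6
```

```text
8.775 [-0.54320206  0.06291103  0.4493706 ] [ 0.50491923 -0.26444796  0.29790013] 0.05800522510982538 (array([ 0.0011, -0.3403,  0.0004]), array([-0.0005, -0.0014,  0.0004])) [-0.001 -0.001 -1.   ]
```

View pics/w6.png

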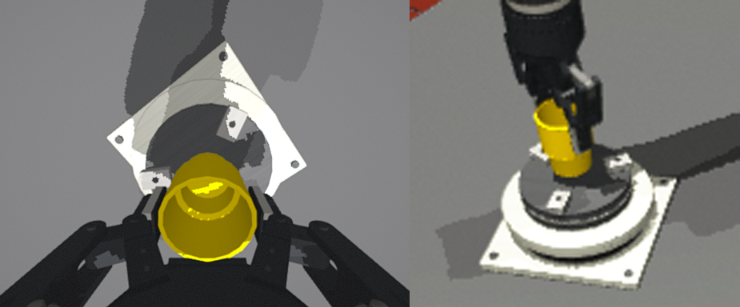

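The cup hangs over the middle of the chuck. The wrist view puts two jaws within 2 mm of the fixed-camera positions, and the rim fit puts the foot at about TCP z − 0.208. Final approach, slowly.

Request:
step_arm:
  xyz:
    - [0,0.012,0]
    - [0,0.024,0]
    - [0,0.034,0]
    - [0,0.04,0]
    - [0,0.043,0]
    - [0,0.043,0]
  rotation:
    - [0,0,0]
    - [0,0,0]
    - [0,0,0]
    - [0,0,0]
    - [0,0,0]
    - [0,0,0]

```text
clock: 9.68
tcp_pos: [0.5054, -0.2649, 0.2863]
orientation: [-1.328, -1.008, 1.008]
contact_force: [0.1, 0.8, -0.7]
grip_width: 0.0576
```

Request:
step_arm:
  xyz:
    - [0,0.003,0]
    - [0,0.005,0]
    - [0,0.007,0]
    - [0,0.007,0]
  rotation:
    - [0,0,0]
    - [0,0,0]
    - [0,0,0]
    - [0,0,0]

```text
clock: 10.18
tcp_pos: [0.5054, -0.2649, 0.2841]
orientation: [-1.328, -1.008, 1.008]
contact_force: [-0.2, 0.7, -0.5]
grip_width: 0.0577
```

Request:
step_arm:
  xyz:
    - [0,0.003,0]
    - [0,0.005,0]
    - [0,0.005,0]
  rotation:
    - [0,0,0]
    - [0,0,0]
    - [0,0,0]

```text
clock: 10.55
tcp_pos: [0.5053, -0.2649, 0.2825]
orientation: [-1.327, -1.007, 1.008]
contact_force: [0.1, 0.2, -0.1]
grip_width: 0.0579
```

```bash
python3 look.py w7
```

```text
10.55 [ 0.08890699  0.1948445  -0.13108472] [ 0.50529185 -0.26489315  0.28253257] 0.057858909696765264 (array([ 0.0021, -0.3916,  0.0011]), array([ 0.0009, -0.0015,  0.0002])) [ 0.0011 -0.0018 -1.    ]
```

View pics/w7.png

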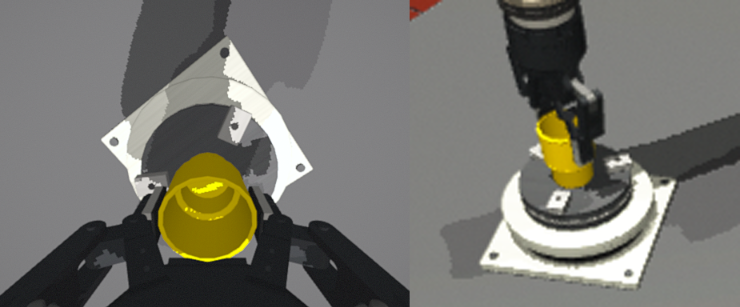

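No contact yet. Going on in 0.6 to 1 mm steps until the force shows.

Request:
step_arm:
  xyz:
    - [0,0.002,0]
    - [0,0.004,0]
    - [0,0.004,0]
  rotation:
    - [0,0,0]
    - [0,0,0]
    - [0,0,0]

```text
clock: 11.08
tcp_pos: [0.5054, -0.265, 0.2823]
orientation: [-1.328, -1.008, 1.007]
contact_force: [-2.4, 1.0, 8.6]
grip_width: 0.0577
```

Request:
step_arm:
  xyz:
    - [0,0.002,0]
    - [0,0.004,0]
    - [0,0.004,0]
  rotation:
    - [0,0,0]
    - [0,0,0]
    - [0,0,0]

```text
clock: 11.45
tcp_pos: [0.5054, -0.2652, 0.2823]
orientation: [-1.328, -1.008, 1.006]
contact_force: [-3.5, 2.2, 11.3]
grip_width: 0.0577
```

Contact at TCP z 0.2823, as predicted. Relieving the push, then opening.

Request:
step_arm:
  xyz:
    - [0,0,0]
    - [0,0,0]
  rotation:
    - [0,0,0]
    - [0,0,0]

```text
clock: 11.7
tcp_pos: [0.5055, -0.2652, 0.2824]
orientation: [-1.328, -1.009, 1.006]
contact_force: [0.2, -0.0, 1.3]
grip_width: 0.0581
```

Request:
step_arm:
  xyz:
    - [0,0,0]
    - [0,0,0]
    - [0,0,0]
    - [0,0,0]
    - [0,0,0]
    - [0,0,0]
  rotation:
    - [0,0,0]
    - [0,0,0]
    - [0,0,0]
    - [0,0,0]
    - [0,0,0]
    - [0,0,0]
  grip: 0

```text
clock: 12.45
tcp_pos: [0.5055, -0.2652, 0.2824]
orientation: [-1.328, -1.009, 1.006]
contact_force: [-1.0, 0.8, 0.5]
grip_width: 0.0854
```

```bash
python3 look.py w8
```

```text
12.45 [-1.04963877  0.79766576  0.45017205] [ 0.50552655 -0.26523652  0.28236912] 0.08537625009422738 (array([ 0.0034, -0.3921,  0.0016]), array([ 0.0019, -0.0017,  0.001 ])) [ 0.0029 -0.001  -1.    ]
```

View pics/w8.png

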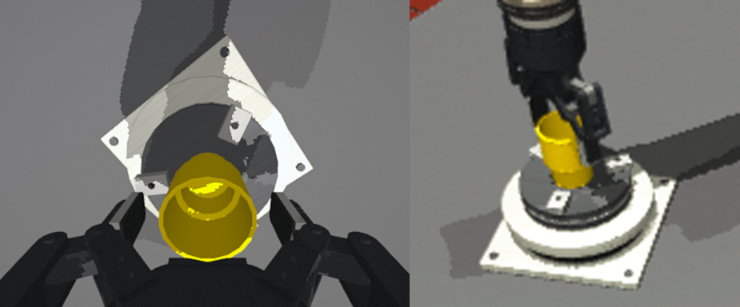

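The cup stands free, with its rim at about (208,219) centred between the open pads. Retreating straight up, then back out of the way.

Request:
step_arm:
  xyz:
    - [0,-0.03,0]
    - [0,-0.08,0]
    - [0,-0.16,0]
    - [0,-0.26,0]
    - [0,-0.36,0]
    - [0,-0.46,0]
    - [0,-0.5,0.1]
    - [0,-0.5,0.25]
    - [0.1,-0.5,0.3]
    - [0.2,-0.5,0.3]
    - [0.2,-0.5,0.3]
  rotation:
    - [0,0,0]
    - [0,0,0]
    - [0,0,0]
    - [0,0,0]
    - [0,0,0]
    - [0,0,0]
    - [0,0,0]
    - [0,0,0]
    - [0,0,0]
    - [0,0,0]
    - [0,0,0]

```text
clock: 13.98
tcp_pos: [0.4348, -0.1814, 0.4332]
orientation: [-1.327, -1.013, 1.007]
contact_force: [-0.4, -0.1, 0.1]
grip_width: 0.0855
```

```bash
python3 look.py w9; python3 - <<'E'
from h import *
D=np.load("w9.npy",allow_pickle=True).item();t=D["t"];g=D["g"]
cv2.imwrite("pics/end.png",cv2.resize(np.hstack([t["pixels"],g["pixels"]])[:,:,::-1],(800,300)))
for f,box in((t,(360,175,436,250)),(g,(120,90,200,170))):
    h=cv2.cvtColor(f["pixels"],cv2.COLOR_RGB2HSV); m=cv2.inRange(h,(22,150,60),(35,255,255));x0,y0,x1,y1=box
    k=np.zeros_like(m);k[y0:y1,x0:x1]=m[y0:y1,x0:x1]
    c=max(cv2.findContours(k,0,cv2.CHAIN_APPROX_NONE)[0],key=cv2.contourArea)[:,0]; x,y,w,hh=cv2.boundingRect(c);print(x,y,w,hh)
    c=c[c[:,0]>x+w-15] if f is t else c[c[:,1]<y+8]
    print(circ([onplane(f,p,.145) for p in c]))
E
```

```text
13.975 [-0.39233889 -0.12076205  0.14633349] [ 0.43483572 -0.18141038  0.4331786 ] 0.08545769606645162 (array([-0.2037,  0.1118, -0.2979]), array([0.0029, 0.0006, 0.0018])) [ 4.8e-03 -2.0e-04 -1.0e+00]
389 192 26 21
(array([ 0.51793824, -0.26585529]), np.float64(0.015678697918778132), np.float64(0.014777468731287534))
138 106 25 34
(array([ 0.50396856, -0.26488667]), np.float64(0.027991655333680504), np.float64(0.002709769906861885))
```

View pics/w9.png

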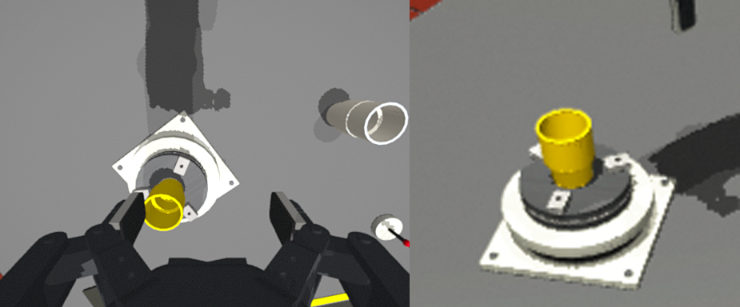

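View pics/end.png

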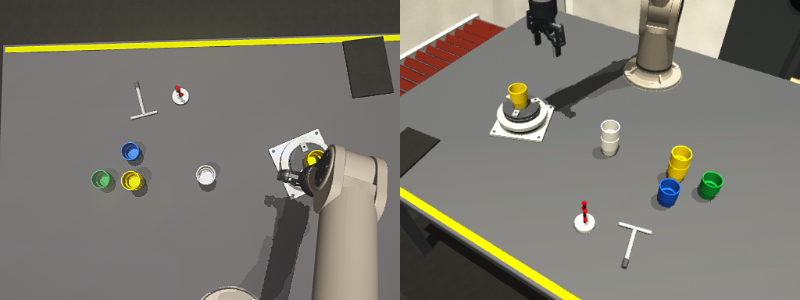

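The cup stands upright between the jaws. The scene fit gives (0.504, −0.265), against the chuck centre at (0.503, −0.264) in the same camera, about 1.5 mm apart. The other stacks look unchanged.

```bash
python3 - <<'E'
from bench import r
print(r.hand_in())
E
```

```text
the job is handed in; nothing more can be done
None
```

The top yellow cup now stands upright in the middle of the chuck face, between the three open jaws. I handed the job in at about 14 s of the 38 s allowed.

- **Grasp:** I took the cup by its wide band (58 mm opening, 25 N) and lifted it straight up. Only the top cup came away.
- **Placing:** I lowered it in steps of about 1 mm until it touched the chuck. The highest vertical force I read was 11 N. I then eased the push off, opened the gripper and backed away.
- **Position check:** In the last scene image the cup is upright and about 1.5 mm from the chuck centre measured by the same camera. There is 14 mm of room on each side.
- **Other objects:** The two remaining yellow cups, the white stack, and the green and blue cups look unmoved by eye.
- **Checks that failed or disagreed:** The last top-camera fit of the cup failed because the arm hid part of it, so the final position rests on the scene camera alone. The top and scene cameras also differed by 2 to 4 mm in x when measuring the stack and the chuck, so I used values between them.

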